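Present the rotor nut over the centrifuge spindle

ROBOT

A 7-joint arm with a two-finger parallel gripper is mounted at the origin on the work surface. World frame = base frame: x ahead of the robot, y to its left, z up, the work surface at z = 0. Lengths are in m, angles in rad, forces in N, time in s.
With the tool pointing down it reaches from about 0.425 to 0.875 m from the base axis. Payload 4.7 kg.
Tool frame: the origin (TCP) lies between the finger pads; the fingertips stand 11 mm ahead of it and the grasp point (between the pads) lies 8 mm behind it (ctrl.tip_reach is the distance from the TCP to the fingertips, in m); z points along the fingers, y is the direction in which the jaws open and shut (so a half turn about z gives the same grasp; the last joint's range is limited). The gripper opens to 87 mm and grips with 3 to 60 N. Pads are 19 mm wide; open, the fingers measure 117 mm over their backs; the gripper's body (75 mm by 190 mm) begins 51 mm behind the grasp point.
Start: joints at [-1.204, 0.321, -0.07, 1.45, 0.023, 1.371, -0.057], TCP at [0.225, 0.61, 0.234] pointing down, gripper open.
Joint ranges: [-2.86, 2.86], [-0.3, 2.09], [-1.38, 1.24], [0.06, 2.45], [-1.56, 4.7], [0.09, 2.05], [-2.69, 2.69]. Speed limits (rad/s): [2.57, 2.57, 3.14, 3.14, 3.14, 3.14, 3.14].

INTERFACE

Orientations are given as a rotation vector (axis times angle).
In Python, from bench import ctrl gives the robot as it stands. The module is installed in compiled form; this text tells all that it offers.
- The arm moves only by the tool move_arm, never from a script. Its argument "rows" is a list of rows, each an object with "xyz": the shift along the tool's x, y, z in cm, a list of three; "twist": the turn, a rotation vector about the tool's x, y, z in rad, a list of three; "grip": the closure, from 0 (fully open) to 1 (shut). A call has 1 to 5 rows; each row is the pose to reach, as a shift and turn from the pose commanded when the call began, along the tool's axes at that moment; what a row does not reach only later rows make up. A row lasts 1/10 s, in which the tool goes at most 50 mm and 8.59 degrees, less where a joint would pass 70% of its speed; a pose out of reach is approached as far as the arm can. A call with a gripper value outside its range is refused whole. The fingers move at their own pace and stop on an object; "force" is the grip in N (left out, the last holds). Time passes only in rows, so rows that repeat a pose let the fingers close. It gives the time, the measured TCP pose, the force and the opening at its end, in the units of the state.
- ctrl.get_state(): the state, without advancing time (a new reading comes with each control period).
- ctrl.get_image(name): name is "scene" or "top" or "wrist"; returns (picture, depth): 400x640x3 uint8, blue, green, red; 400x640 float32, m along the optical axis (not along the pixel's ray), 0 where there is no reading.
- ctrl.camera_info(name): a dict with "mtx" (3x3 intrinsics, pixels), "world_from_camera" (4x4, takes a point from camera to world coordinates). Camera axes: x right, y down, z forward; pixel columns grow to the right and rows downward; lengths in m; the calibration is good to about 2 mm. A picture is of the moment at which its call begins: read the wrist's pose just before it. camera_info takes no time and is no camera call; for the wrist camera it gives the pose at the moment of the call.
- ctrl.close_job(): hands the job in, once; it reports no verdict.
The state is a dict: "time": time; "joint_positions": joint angles; "qd": joint speeds; "joint_torque": joint torques, N m; "position": TCP position; "tool_rot": TCP orientation; "ft_force": force on the tool from outside, world axes, zero at the start; "torque": the same for the moment, N m; "grip_width": opening from 0.0 (shut) to 1.0 (fully open).
Only numpy, scipy, OpenCV 4.12 (cv2) and the standard library are available. Lean on these libraries where they do the work, as an engineer would, in place of code of your own. Each camera call takes 0.05 s, during which the arm holds its last target. There are 200 camera calls.

TASK

Swing both flaps of the small carton wide open, well past upright, then take out the rotor nut (the metal part with the knob on top), leaving the plain collar in the carton. Carry the nut over the tube rack to the open centrifuge and finish still holding it there in the gripper, upright, centred and motionless with its underside about 10 mm above the tip of the bare spindle, so that a colleague can check the fit before it is screwed on. Neither the nut nor the robot may touch the centrifuge at any time, and leave the tube rack, the clear lid and the slide box where they stand.

Things in the scene. Friction and masses are not known exactly. Their poses are not given: they have to be found in the camera images.
- carton: Brown cardboard carton, fixed, 138 mm along its x, 160 mm along its y, 80 mm high; walls and floor 4 mm thick. Origin: centre of its underside, z up. Flaps hinge on the tops of its -x (near) and +x (far) walls and start half raised (0.75 to 1.1 rad), leaning inward, with a gap of 60 mm or more between their free edges over the middle of the mouth. Nut and collar stand inside.
- flap_near (a joint): Angle of the cardboard flap on the carton's -x wall: hinge along carton y at x = -67, z = 80 mm; the flap spans the carton's y length, 48 mm from hinge to free edge, 3 mm thick. 0 = flat closed, 1.57 = upright, 3.0 = stop, folded outward nearly level. Stiff light hinge (0.012 N m): it stays where it is left; a level push on its free edge can jam, so lift as you push.
- flap_far (a joint): The same for the flap hinged on the carton's +x wall, hinge line at carton x = +67 mm, z = 80 mm; 0 = closed, 1.57 = upright, 3.0 = folded outward.
- nut: Rotor nut, bare aluminium, about 110 g, round: lower part 40 mm across, 24 mm high, with a blind bore 16 mm across, 16 mm deep in its underside; on top a round knob 24 mm across, 26 mm high to grip (50 mm in all). Origin: centre of its underside, z up. Starts upright on the carton's floor, about 70 mm from the collar along carton y, on either side.
- collar: Plain aluminium collar, a ring 40 mm outside, 16 mm bore, 24 mm high with no knob, about 70 g; it stands in the carton beside the nut and stays there. Origin: centre of its underside.
- centrifuge: White benchtop centrifuge, fixed, lid off: housing 210 x 230 mm, 62 mm high, on it a round open bowl 204 mm across, rim 105 mm above the bench; in it a black rotor with tubes, hub top 108 mm above the bench. Origin: centre of its underside, below the spindle. Carton and centrifuge stand to the left and right of the tube rack, either way round.
- spindle_tip (a point): Centre of the top end of the centrifuge's bare upright steel spindle, 12 mm across, that stands 20 mm out of the rotor hub, its tip 128 mm above the bench; z up.
- tube_rack: White rack full of capped tubes, loose, 200 mm along its x, 56 mm along its y, 116 mm high to the caps, between the carton and the centrifuge; must not be moved. Origin: centre of its underside.
- dome_lid: The centrifuge's clear dome lid, lying loose on the bench at the far side, 196 mm across, 62 mm high with its black knob. Leave alone. Origin: centre of its underside.
- slide_box: Low plastic slide box, loose, at the far side of the bench, 77 x 102 mm, 34 mm high. Leave alone. Origin: centre of its underside.
There are look-alikes about, which are no part of the job. Several things have the shape of the carton; the one meant has the colours described above.

How it is judged:
On the way, in this order (a step that is already met when the one before it is completed fails the run):
1. both flaps swung open past upright (value of joint each of flap_near, flap_far above 1.7 rad), for 0.1 s.
2. the nut is lifted clear of the carton in the gripper (height (world z) of nut above 0.085 m and contact force between the fingers and nut above 1 N), for 0.1 s.
At the end, for the whole second after the job is handed in: Gripper holds the nut at rest, touching nothing else: underside 3-20 mm above the spindle tip, axis within 7 mm of the spindle's and 0.14 rad of upright; both flaps past 1.6 rad; collar still in the carton; rack, clear lid and slide box within 25 mm of where they stood (horizontal distance between nut and spindle_tip below 0.007 m and z of nut in the frame of spindle_tip between 0.003 and 0.02 m and angle between nut's own z axis and vertical below 0.14 rad and contact force between the fingers and nut above 1 N and contact force between each of nut, the arm and centrifuge below 0.1 N and linear speed of nut below 0.02 m/s and angular speed of nut below 0.2 rad/s and value of joint each of flap_near, flap_far above 1.6 rad and height (world z) of collar below 0.03 m and horizontal distance between collar and carton below 0.09 m and not (distance of tube_rack from where it was at the start of the episode above 0.025 m) and not (distance of dome_lid from where it was at the start of the episode above 0.025 m) and not (distance of slide_box from where it was at the start of the episode above 0.025 m)); the arm keeps its last pose, push and grip.
It fails at once if the nut touches the centrifuge (contact force between nut and centrifuge above 0.5 N).
It fails at once if the robot touches the centrifuge (contact force between any of the arm, the fingers and centrifuge above 0.5 N).
It fails at once if the tube rack is shoved or tipped (distance of tube_rack from where it was at the start of the episode above 0.025 m or angle between tube_rack's own z axis and vertical above 0.2 rad).
It fails at once if the clear lid or the slide box is shoved away (distance of any of dome_lid, slide_box from where it was at the start of the episode above 0.025 m).
It fails at once if the collar is lifted out of the carton (height (world z) of collar above 0.07 m).
It also fails if it takes over 66 s, if anything falls off the work surface, if the arm or the gripper's body presses on something with over 40 N, if the wrist force passes 120 N, or if a joint passes its speed limit or range.

## Working session

There is one attempt and no reset: what is moved stays moved. The work goes in short steps, Python scripts to look and compute and a tool call to move; the robot and the scene stay as the last step left them, time stands still between calls to the robot, and variables do not carry over. Pictures are saved under pics/ and viewed, about 8 in all and at most 12, crops included, and the job is handed in when it is done.

Besides the shell and the picture viewer there is one more tool, called after ">>>" as a command line: name --argument value ..., lists and objects as JSON in quotes. move_arm: Moves the arm, as the interface text tells. Its arguments: {"type":"object","properties":{"rows":{"type":"array"},"force":{"type":"number"}},"required":["rows"]}

```bash
mkdir -p pics; cat > h.py <<'E'
import numpy as np, cv2
from scipy.spatial.transform import Rotation as R
from bench import ctrl
def shot(n,save=None):
    ci=ctrl.camera_info(n); im,d=ctrl.get_image(n)
    if save: cv2.imwrite('pics/'+save,im); np.savez('pics/'+save[:-4],im=im,d=d,K=ci['mtx'],T=ci['world_from_camera'])
    return im,d,np.array(ci['mtx']),np.array(ci['world_from_camera'])
def cloud(d,K,T):
    v,u=np.indices(d.shape); p=np.stack([(u-K[0,2])/K[0,0]*d,(v-K[1,2])/K[1,1]*d,d],-1)
    P=p@T[:3,:3].T+T[:3,3]; P[d==0]=np.nan; return P
def ray(u,v,z,K,T):
    r=T[:3,:3]@np.array([(u-K[0,2])/K[0,0],(v-K[1,2])/K[1,1],1]); return T[:3,3]+r*(z-T[2,3])/r[2]
def st():
    s=ctrl.get_state(); print({k:np.round(s[k],3).tolist() for k in ('time','position','tool_rot','ft_force','grip_width','joint_positions')}); return s
E
python3 - <<'E'
from h import *
s=st(); print(R.from_rotvec(s['tool_rot']).as_matrix().round(3))
a=[shot(n,n+'0.png') for n in('scene','top')]
for x in a: print(x[2].round(1).tolist(),x[3].round(3).tolist())
E
```

```text
{'time': 0.0, 'position': [0.224, 0.609, 0.232], 'tool_rot': [-0.551, -3.093, 0.003], 'ft_force': [-0.075, -0.599, 0.274], 'grip_width': 1.002, 'joint_positions': [-1.204, 0.322, -0.07, 1.452, 0.023, 1.371, -0.057]}
[[-0.938  0.346 -0.001]
 [ 0.346  0.938 -0.002]
 [-0.    -0.002 -1.   ]]
[[433.3, 0.0, 316.2], [0.0, 433.3, 195.2], [0.0, 0.0, 1.0]] [[-0.369, 0.498, -0.785, 1.418], [0.929, 0.22, -0.297, 0.239], [0.025, -0.839, -0.544, 0.732], [0.0, 0.0, 0.0, 1.0]]
[[397.2, 0.0, 316.5], [0.0, 397.2, 203.6], [0.0, 0.0, 1.0]] [[-0.025, -0.987, 0.161, 0.346], [-1.0, 0.022, -0.017, -0.097], [0.013, -0.161, -0.987, 1.078], [0.0, 0.0, 0.0, 1.0]]
```

View pics/top0.png

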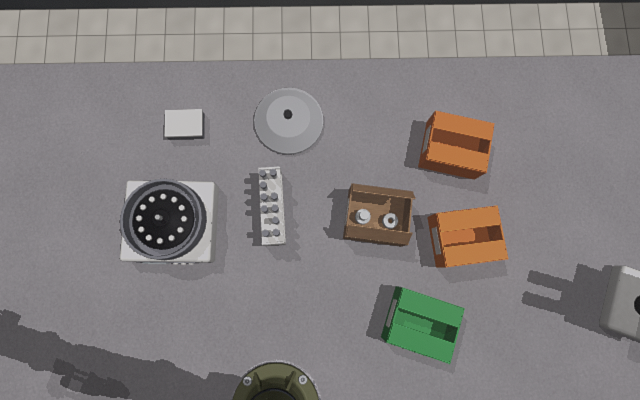

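View pics/scene0.png

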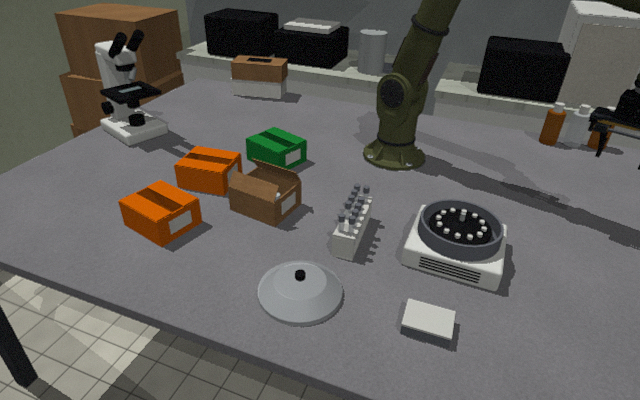

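Top view: brown carton around (380,214), with the nut (knob) near (362,216) and the collar (hole) near (391,220). The rack is at (271,206), the centrifuge spindle near (158,217), the lid at (288,121) and the slide box at (184,124). The scene view agrees.

```bash
cat > m.py <<'E'
from h import *
z=np.load('pics/top0.npz'); im,d,K,T=[z[k] for k in('im','d','K','T')]
P=cloud(d,K,T)
# carton
sub=np.zeros(d.shape,bool); sub[178:250,340:418]=1
hi=sub&(P[...,2]>0.02)
hsv=cv2.cvtColor(im,cv2.COLOR_BGR2HSV)
br=hi&(hsv[...,1]>60)
q=P[br]; print('carton bbox',q.min(0).round(3),q.max(0).round(3))
# wall-top points
w=q[np.abs(q[:,2]-0.08)<0.004]; r=cv2.minAreaRect((w[:,:2]*1000).astype(np.float32)); print('walltop rect',r)
a=q[q[:,2]>0.085]; print('flap pts z max',a[:,2].max() if len(a) else 0)
met=sub&(hsv[...,1]<45)&(P[...,2]>0.015)
n,l,s,c=cv2.connectedComponentsWithStats(met.astype(np.uint8))
for i in range(1,n):
    if s[i,4]>8: pp=P[l==i]; print('metal',s[i],c[i].round(1),np.median(pp,0).round(3),'zmax',pp[:,2].max().round(3))
# rows of z along carton x at cols
for u in (355,378,400): print(u,[(v,*P[v,u].round(3)) for v in range(182,250,4)])
for nm,(v0,v1,u0,u1) in dict(rack=(160,250,250,295),cent=(175,268,115,220)).items():
    b=P[v0:v1,u0:u1].reshape(-1,3); b=b[b[:,2]>(0.06 if nm=='rack' else .05)]; print(nm,cv2.minAreaRect((b[:,:2]*1000).astype(np.float32)),b[:,2].max())
b=P[200:235,140:180].reshape(-1,3); b=b[b[:,2]>.117]; print('spindle',len(b),b.mean(0),b[:,2].max())
b=P[175:268,115:220].reshape(-1,3); b=b[np.abs(b[:,2]-.105)<.004]; b=b[np.hypot(*(b[:,:2]-b[:,:2].mean(0)).T)>.07]; print('rim',cv2.minEnclosingCircle((b[:,:2]*1000).astype(np.float32)))
for nm,(u0,u1,v0,v1) in dict(carton=(330,430,175,255),cent=(110,225,170,270)).items():
    cv2.imwrite(f'pics/c_{nm}.png',cv2.resize(im[v0:v1,u0:u1],None,fx=5,fy=5,interpolation=cv2.INTER_CUBIC))
c1=cv2.imread('pics/c_carton.png');c2=cv2.resize(cv2.imread('pics/c_cent.png'),(460,400)); cv2.imwrite('pics/c1.png',np.hstack([cv2.resize(c1,None,fx=.66,fy=.66),cv2.resize(c2,(304,264))]))
E
python3 m.py
```

```text
carton bbox [ 0.4   -0.359  0.02 ] [ 0.558 -0.183  0.126]
walltop rect ((479.207763671875, -272.6939392089844), (160.2274932861328, 137.3468017578125), 81.03730010986328)
flap pts z max 0.12614471901369817
metal [345 198   4  27  41] [346.5 210.9] [ 0.493 -0.193  0.052] zmax 0.067
metal [355 209  16  15 181] [362.3 216.1] [ 0.478 -0.235  0.031] zmax 0.058
metal [382 213  16  15 164] [389.8 220.2] [ 0.468 -0.31   0.028] zmax 0.033
355 [(182, np.float64(0.579), np.float64(-0.224), np.float64(0.003)), (186, np.float64(0.547), np.float64(-0.212), np.float64(0.102)), (190, np.float64(0.534), np.float64(-0.209), np.float64(0.12)), (194, np.float64(0.545), np.float64(-0.222), np.float64(0.004)), (198, np.float64(0.534), np.float64(-0.222), np.float64(0.005)), (202, np.float64(0.522), np.float64(-0.221), np.float64(0.007)), (206, np.float64(0.512), np.float64(-0.221), np.float64(0.004)), (210, np.float64(0.501), np.float64(-0.22), np.float64(0.005)), (214, np.float64(0.488), np.float64(-0.219), np.float64(0.015)), (218, np.float64(0.477), np.float64(-0.218), np.float64(0.018)), (222, np.floa
[... 2341 characters left out ...]
np.float64(0.443), np.float64(-0.341), np.float64(0.004)), (234, np.float64(0.423), np.float64(-0.315), np.float64(0.117)), (238, np.float64(0.414), np.float64(-0.317), np.float64(0.102)), (242, np.float64(0.406), np.float64(-0.32), np.float64(0.087)), (246, np.float64(0.4), np.float64(-0.338), np.float64(0.005))]
rack ((510.547607421875, 3.4357223510742188), (200.98805236816406, 56.182979583740234), 2.5086076259613037) 0.1219428058209705
cent ((477.18365478515625, 269.1748962402344), (229.8136749267578, 213.48861694335938), 88.07256317138672) 0.13182698551945238
spindle 27 [0.47681958 0.26828071 0.12704011] 0.13182698551945238
rim ((477.2698059082031, 269.53936767578125), 100.2621078491211)
```

View pics/c1.png

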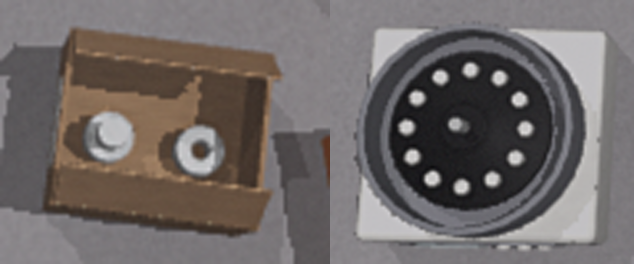

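```bash
cat >> h.py <<'E'
C=np.array([.4792,-.2727]); YAW=-8.96
def car(x,y): a=np.radians(YAW); return C+np.array([np.cos(a)*x-np.sin(a)*y,np.sin(a)*x+np.cos(a)*y])
def tool(yaw): # tool y at yaw deg, z down
    a=np.radians(yaw); y=np.array([np.cos(a),np.sin(a),0]); z=np.array([0,0,-1.]); return np.stack([np.cross(y,z),y,z],1)
def plan(wps,p=None,Rm=None):
    """wps: (x,y,z,yaw) world; prints shift cm + twist for one call each"""
    s=ctrl.get_state(); p=np.array(s['position']) if p is None else np.array(p)
    Rm=R.from_rotvec(s['tool_rot']).as_matrix() if Rm is None else Rm
    for w in wps:
        sh=np.round(Rm.T@(np.array(w[:3])-p)*100,1); tw=np.round(R.from_matrix(Rm.T@tool(w[3])).as_rotvec(),3)
        print(np.round(w,3),'xyz',sh.tolist(),'twist',tw.tolist(),'dist',np.linalg.norm(sh).round(1))
        p=p+Rm@sh/100; Rm=Rm@R.from_rotvec(tw).as_matrix()
E
python3 - <<'E'
from h import *
plan([(.34,.43,.30,43),(.44,.22,.33,17),(.47,-.02,.33,-8.96),(.479,-.23,.31,-8.96),(*car(0,0),.25,-8.96)])
E
```

```text
[ 0.34  0.43  0.3  43.  ] xyz [-17.0, -12.9, -6.7] twist [-0.002, 0.001, 0.468] dist 22.4
[ 0.44  0.22  0.33 17.  ] xyz [-22.2, -6.9, -3.0] twist [0.0, -0.001, 0.453] dist 23.4
[ 0.47 -0.02  0.33 -8.96] xyz [-23.8, -4.2, -0.0] twist [0.0, 0.0, 0.453] dist 24.2
[ 0.479 -0.23   0.31  -8.96 ] xyz [-20.6, 4.2, 2.0] twist [0.0, 0.0, 0.0] dist 21.1
[ 0.479 -0.273  0.25  -8.96 ] xyz [-4.3, 0.7, 6.0] twist [0.0, 0.0, 0.0] dist 7.4
```

>>> move_arm --rows '[{"xyz": [-3.4,-2.6,-1.3],"twist": [0,0,0.094],"grip": 1},{"xyz": [-6.8,-5.2,-2.7],"twist": [0,0,0.187],"grip": 1},{"xyz": [-10.2,-7.7,-4.0],"twist": [0,0,0.281],"grip": 1},{"xyz": [-13.6,-10.3,-5.4],"twist": [0,0,0.374],"grip": 1},{"xyz": [-17,-12.9,-6.7],"twist": [-0.002,0.001,0.468],"grip": 1}]'

```text
time: 0.6
position: [0.3402, 0.4285, 0.3008]
tool_rot: [-1.259, -2.878, -0.003]
ft_force: [1.0, 0.7, 0.1]
grip_width: 0.634
```

>>> move_arm --rows '[{"xyz": [-4.4,-1.4,-0.6],"twist": [0,0,0.09],"grip": 1},{"xyz": [-8.9,-2.8,-1.2],"twist": [0,0,0.18],"grip": 1},{"xyz": [-13.3,-4.1,-1.8],"twist": [0,0,0.27],"grip": 1},{"xyz": [-17.8,-5.5,-2.4],"twist": [0,0,0.36],"grip": 1},{"xyz": [-22.2,-6.9,-3.0],"twist": [0,-0.001,0.453],"grip": 1}]'

```text
time: 1.1
position: [0.4408, 0.2185, 0.3301]
tool_rot: [-1.873, -2.522, -0.002]
ft_force: [0.5, 0.0, -0.1]
grip_width: 0.176
```

>>> move_arm --rows '[{"xyz": [-4.8,-0.8,0],"twist": [0,0,0.09],"grip": 1},{"xyz": [-9.5,-1.7,0],"twist": [0,0,0.18],"grip": 1},{"xyz": [-14.3,-2.5,0],"twist": [0,0,0.27],"grip": 1},{"xyz": [-19,-3.4,0],"twist": [0,0,0.36],"grip": 1},{"xyz": [-23.8,-4.2,0],"twist": [0,0,0.453],"grip": 1}]'

```text
time: 1.6
position: [0.4695, -0.0211, 0.3296]
tool_rot: [-2.391, -2.037, -0.003]
ft_force: [1.1, 1.1, -0.4]
grip_width: 0.003
```

>>> move_arm --rows '[{"xyz": [-4.1,0.8,0.4],"twist": [0,0,0],"grip": 1},{"xyz": [-8.2,1.7,0.8],"twist": [0,0,0],"grip": 1},{"xyz": [-12.4,2.5,1.2],"twist": [0,0,0],"grip": 1},{"xyz": [-16.5,3.4,1.6],"twist": [0,0,0],"grip": 1},{"xyz": [-20.6,4.2,2.0],"twist": [0,0,0],"grip": 1}]'

```text
time: 2.1
position: [0.479, -0.2308, 0.3093]
tool_rot: [-2.387, -2.042, -0.003]
ft_force: [0.6, 0.5, -0.6]
grip_width: 0.006
```

>>> move_arm --rows '[{"xyz": [-2.1,0.3,3],"twist": [0,0,0],"grip": 1},{"xyz": [-4.3,0.7,6],"twist": [0,0,0],"grip": 1},{"xyz": [-4.3,0.7,6],"twist": [0,0,0],"grip": 1},{"xyz": [-4.3,0.7,6],"twist": [0,0,0],"grip": 1}]'

```text
time: 2.5
position: [0.4792, -0.2725, 0.2489]
tool_rot: [-2.387, -2.039, -0.001]
ft_force: [0.8, 1.1, 0.8]
grip_width: 0.004
```

```bash
python3 - <<'E'
from h import *
st(); shot('wrist','w1.png')
E
```

```text
{'time': 2.5, 'position': [0.479, -0.273, 0.249], 'tool_rot': [-2.387, -2.039, -0.001], 'ft_force': [0.817, 1.101, 0.76], 'grip_width': 0.004, 'joint_positions': [-0.325, 0.127, 0.872, 1.702, -0.1, 1.361, 0.407]}
```

View pics/w1.png

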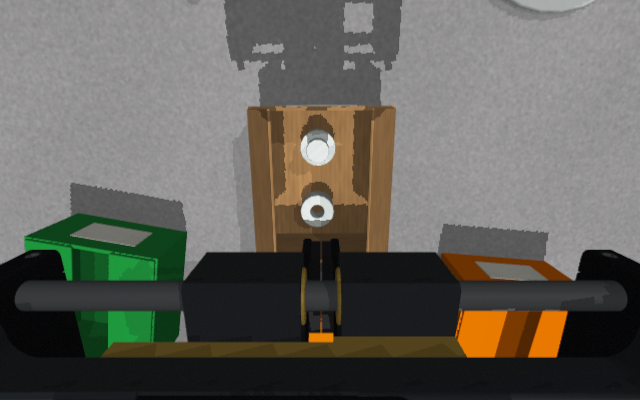

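Wrist view: nut knob near (318,150), collar near (317,211), and open mouth between the flaps. The closed fingers are centred over the carton. I'll go down and open the near flap.

>>> move_arm --rows '[{"xyz": [0,0,3.5],"twist": [0,0,0],"grip": 1},{"xyz": [0,0,7],"twist": [0,0,0],"grip": 1},{"xyz": [0,0,10.5],"twist": [0,0,0],"grip": 1},{"xyz": [0,0,14],"twist": [0,0,0],"grip": 1},{"xyz": [0,0,14],"twist": [0,0,0],"grip": 1}]'

```text
time: 3.05
position: [0.4783, -0.2694, 0.1066]
tool_rot: [-2.38, -2.041, 0.002]
ft_force: [-0.0, 0.9, -0.0]
grip_width: 0.006
```

>>> move_arm --rows '[{"xyz": [0,-1.5,0],"twist": [0,0,0],"grip": 1},{"xyz": [0,-2.5,-0.2],"twist": [0,0,0],"grip": 1},{"xyz": [0,-3.3,-0.5],"twist": [0,0,0],"grip": 1},{"xyz": [0,-4.2,-0.8],"twist": [0,0,0],"grip": 1},{"xyz": [0,-5.2,-1.0],"twist": [0,0,0],"grip": 1}]'

```text
time: 3.55
position: [0.429, -0.2646, 0.121]
tool_rot: [2.386, 2.041, 0.005]
ft_force: [0.3, 0.2, -0.2]
grip_width: 0.006
```

>>> move_arm --rows '[{"xyz": [0,-1,0.3],"twist": [0,0,0],"grip": 1},{"xyz": [0,-2.3,0.8],"twist": [0,0,0],"grip": 1},{"xyz": [0,-3.2,1.2],"twist": [0,0,0],"grip": 1},{"xyz": [0,-3.8,1.5],"twist": [0,0,0],"grip": 1},{"xyz": [0,-3.8,1.5],"twist": [0,0,0],"grip": 1}]'

```text
time: 4.05
position: [0.3899, -0.2581, 0.104]
tool_rot: [-2.387, -2.04, -0.003]
ft_force: [0.1, 0.3, 0.1]
grip_width: 0.008
```

>>> move_arm --rows '[{"xyz": [0,0,-2],"twist": [0,0,0],"grip": 1},{"xyz": [0,3,-4],"twist": [0,0,0],"grip": 1},{"xyz": [0,7,-4],"twist": [0,0,0],"grip": 1},{"xyz": [0,9,-2],"twist": [0,0,0],"grip": 1},{"xyz": [0,9,-0.5],"twist": [0,0,0],"grip": 1}]'

```text
time: 4.55
position: [0.4831, -0.2722, 0.1086]
tool_rot: [2.383, 2.045, -0.0]
ft_force: [-1.5, -0.0, -0.1]
grip_width: 0.004
```

>>> move_arm --rows '[{"xyz": [0,1.5,0],"twist": [0,0,0],"grip": 1},{"xyz": [0,2.5,-0.2],"twist": [0,0,0],"grip": 1},{"xyz": [0,3.3,-0.5],"twist": [0,0,0],"grip": 1},{"xyz": [0,4.2,-0.8],"twist": [0,0,0],"grip": 1},{"xyz": [0,5.2,-1.0],"twist": [0,0,0],"grip": 1}]'

```text
time: 5.05
position: [0.5318, -0.2809, 0.1204]
tool_rot: [2.388, 2.041, 0.004]
ft_force: [0.1, -0.6, 0.8]
grip_width: 0.005
```

>>> move_arm --rows '[{"xyz": [0,1,0.3],"twist": [0,0,0],"grip": 1},{"xyz": [0,2.3,0.8],"twist": [0,0,0],"grip": 1},{"xyz": [0,3.2,1.2],"twist": [0,0,0],"grip": 1},{"xyz": [0,3.8,1.5],"twist": [0,0,0],"grip": 1},{"xyz": [0,3.8,1.5],"twist": [0,0,0],"grip": 1}]'

```text
time: 5.55
position: [0.5692, -0.2863, 0.1038]
tool_rot: [-2.387, -2.042, -0.001]
ft_force: [-0.2, 0.3, -0.7]
grip_width: 0.005
```

>>> move_arm --rows '[{"xyz": [0,0,-4],"twist": [0,0,0],"grip": 1},{"xyz": [0,-3,-8],"twist": [0,0,0],"grip": 1},{"xyz": [0,-6,-12],"twist": [0,0,0],"grip": 1},{"xyz": [0,-9,-14.5],"twist": [0,0,0],"grip": 1},{"xyz": [0,-9,-14.5],"twist": [0,0,0],"grip": 0.4}]'

```text
time: 6.05
position: [0.4777, -0.2752, 0.2538]
tool_rot: [2.389, 2.035, 0.013]
ft_force: [0.3, -0.0, -0.2]
grip_width: 0.045
```

```bash
python3 - <<'E'
from h import *
st(); shot('wrist','w2.png')
im,d,K,T=shot('top','top2.png')
P=cloud(d,K,T); a=np.radians(YAW); Rc=np.array([[np.cos(a),-np.sin(a)],[np.sin(a),np.cos(a)]])
b=P.reshape(-1,3); b=b[np.isfinite(b[:,0])]; q=(b[:,:2]-C)@Rc
for lo,hi in((-.13,-.06),(.06,.13)):
    m=(q[:,0]>lo)&(q[:,0]<hi)&(abs(q[:,1])<.075)&(b[:,2]>.03)&(b[:,2]<.16); print(lo,np.c_[q[m,0],b[m,2]][np.argsort(q[m,0])][::12].round(3).tolist())
z=np.load('pics/w1.npz'); im,d,K,T=[z[k] for k in('im','d','K','T')]; P=cloud(d,K,T)
h=cv2.cvtColor(im,cv2.COLOR_BGR2HSV)
for lo,hi,v in((.049,.06,(120,175)),(.022,.034,(180,235))):
    m=np.zeros(d.shape,bool); m[v[0]:v[1],290:345]=1; m&=(P[...,2]>lo)&(P[...,2]<hi)&(h[...,1]<60)
    (c,r)=cv2.minEnclosingCircle(np.argwhere(m)[:,::-1].astype(np.float32)); zz=np.median(P[m][:,2]); p=ray(*c,zz,K,T)
    print(m.sum(),c,r,zz,p,'mean',P[m].mean(0),'carton',(p[:2]-C)@Rc)
E
```

```text
{'time': 6.05, 'position': [0.478, -0.275, 0.254], 'tool_rot': [2.389, 2.035, 0.013], 'ft_force': [0.3, -0.009, -0.176], 'grip_width': 0.045, 'joint_positions': [-0.364, 0.12, 0.92, 1.702, -0.105, 1.362, 0.414]}
-0.13 [[-0.112, 0.096], [-0.11, 0.1], [-0.107, 0.098], [-0.105, 0.099], [-0.103, 0.096], [-0.101, 0.092], [-0.099, 0.096], [-0.097, 0.094], [-0.095, 0.094], [-0.093, 0.094], [-0.091, 0.091], [-0.09, 0.089], [-0.088, 0.088], [-0.086, 0.09], [-0.084, 0.089], [-0.083, 0.087], [-0.081, 0.086], [-0.079, 0.086], [-0.077, 0.087], [-0.076, 0.085], [-0.074, 0.084], [-0.072, 0.08], [-0.071, 0.086], [-0.069, 0.081], [-0.068, 0.083], [-0.066, 0.08], [-0.065, 0.08]]
0.06 [[0.065, 0.046], [0.065, 0.045], [0.065, 0.044], [0.065, 0.07], [0.065, 0.065], [0.066, 0.08], [0.066, 0.064], [0.066, 0.04], [0.066, 0.058], [0.066, 0.076], [0.066, 0.074], [0.067, 0.032], [0.068, 0.082], [0.069, 0.081], [0.07, 0.085], [0.071, 0.079], [0.072, 0.085], [0.073, 0.084], [0.074, 0.083], [0.075, 0.085], [0.076, 0.079], [0.077, 0.084], [0.078, 0.086], [0.079, 0.085], [0.08, 0.088], [0.081, 0.082], [0.082, 0.082
[... 178 characters left out ...]
094, 0.091], [0.095, 0.094], [0.096, 0.092], [0.097, 0.091], [0.098, 0.092], [0.099, 0.092], [0.1, 0.093], [0.101, 0.095], [0.102, 0.095], [0.103, 0.095], [0.104, 0.094], [0.104, 0.09], [0.105, 0.093], [0.106, 0.099], [0.107, 0.094], [0.108, 0.092], [0.109, 0.098], [0.11, 0.098], [0.11, 0.099], [0.111, 0.099], [0.112, 0.097]]
401 (317.0962219238281, 150.74290466308594) 11.430294036865234 0.053441246978924495 [ 0.47920873 -0.23812724  0.05344125] mean [ 0.47925371 -0.23803492  0.05342566] carton [-0.00537591  0.03415224]
720 (316.65625, 210.5) 16.66385269165039 0.02736558886057963 [ 0.46659342 -0.31054342  0.02736559] mean [ 0.46660888 -0.31065651  0.02717761] carton [-0.00655883 -0.03934504]
```

View pics/w2.png

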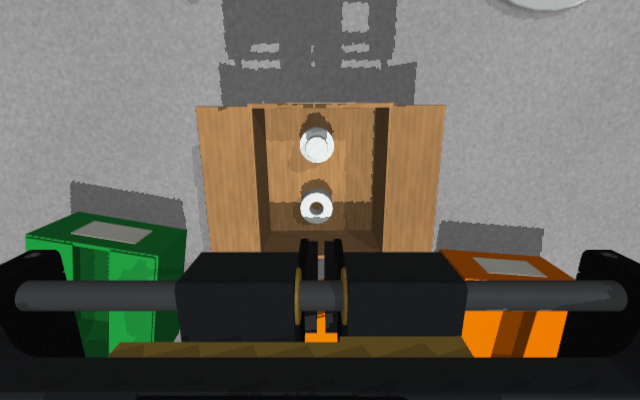

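Both flaps lie folded out at about 2.8 rad. The nut's knob is at (317,146) in the wrist view, world (0.479, -0.238), top at z 0.053; the collar is at (316,208). Going down to grip the knob.

>>> move_arm --rows '[{"xyz": [1.7,-0.3,0],"twist": [0,0,0],"grip": 0.43},{"xyz": [3.4,-0.5,2],"twist": [0,0,0],"grip": 0.43},{"xyz": [3.4,-0.5,5],"twist": [0,0,0],"grip": 0.43},{"xyz": [3.4,-0.5,8],"twist": [0,0,0],"grip": 0.43},{"xyz": [3.4,-0.5,11],"twist": [0,0,0],"grip": 0.43}]'

```text
time: 6.65
position: [0.4802, -0.2372, 0.1366]
tool_rot: [-2.385, -2.042, 0.001]
ft_force: [-0.1, -0.3, 0.1]
grip_width: 0.533
```

>>> move_arm --rows '[{"xyz": [0,0,0],"twist": [0,0,0],"grip": 0.43},{"xyz": [0,0,0],"twist": [0,0,0],"grip": 0.43}]'

```text
time: 6.85
position: [0.4799, -0.2381, 0.1386]
tool_rot: [-2.386, -2.04, 0.002]
ft_force: [-0.4, -0.3, 0.3]
grip_width: 0.563
```

```bash
python3 - <<'E'
from h import *
st(); im,d,K,T=shot('wrist','w3.png'); P=cloud(d,K,T); h=cv2.cvtColor(im,cv2.COLOR_BGR2HSV)
m=(P[...,2]>.049)&(P[...,2]<.058)&(h[...,1]<60)&(np.hypot(P[...,0]-.479,P[...,1]+.238)<.025)
print(m.sum()); 
if m.sum()>20: (c,r)=cv2.minEnclosingCircle(np.argwhere(m)[:,::-1].astype(np.float32)); print(c,r,ray(*c,.054,K,T),P[m].mean(0))
E
```

```text
{'time': 6.85, 'position': [0.48, -0.238, 0.139], 'tool_rot': [-2.386, -2.04, 0.002], 'ft_force': [-0.357, -0.335, 0.317], 'grip_width': 0.563, 'joint_positions': [-0.379, 0.197, 0.88, 1.879, -0.166, 1.144, 0.405]}
756
(321.8500061035156, 214.0) 15.669262886047363 [ 0.47946561 -0.2372898   0.054     ] [ 0.47943243 -0.23752431  0.05327137]
```

View pics/w3.png

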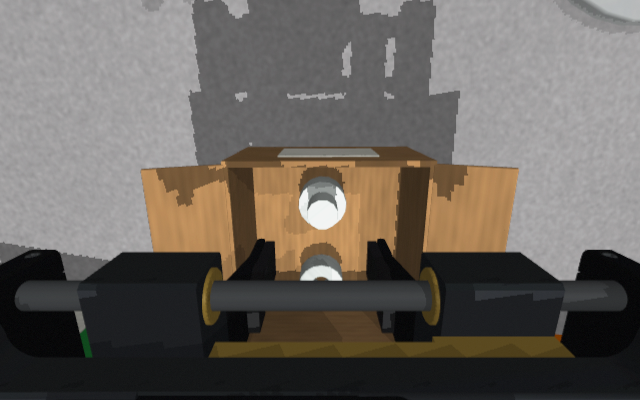

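The knob top at (322,214) lies within 1 mm of the tool axis, and the open jaws straddle it clear of the flaps. Going down and closing.

>>> move_arm --rows '[{"xyz": [0,0,3],"twist": [0,0,0],"grip": 0.43},{"xyz": [0,0,6],"twist": [0,0,0],"grip": 0.43},{"xyz": [0,0,8],"twist": [0,0,0],"grip": 0.43},{"xyz": [0,0,9.5],"twist": [0,0,0],"grip": 0.43},{"xyz": [0,0,9.5],"twist": [0,0,0],"grip": 0.43}]' --force 25

```text
time: 7.4
position: [0.48, -0.2378, 0.0439]
tool_rot: [-2.386, -2.041, -0.001]
ft_force: [-0.3, -0.4, -0.6]
grip_width: 0.571
```

>>> move_arm --rows '[{"xyz": [0,0,0],"twist": [0,0,0],"grip": 1},{"xyz": [0,0,0],"twist": [0,0,0],"grip": 1},{"xyz": [0,0,0],"twist": [0,0,0],"grip": 1},{"xyz": [0,0,0],"twist": [0,0,0],"grip": 1},{"xyz": [0,0,0],"twist": [0,0,0],"grip": 1}]' --force 25

```text
time: 7.9
position: [0.4808, -0.2382, 0.0452]
tool_rot: [2.387, 2.041, 0.004]
ft_force: [1.1, -0.1, 3.2]
grip_width: 0.265
```

>>> move_arm --rows '[{"xyz": [0,0,-2],"twist": [0,0,0],"grip": 1},{"xyz": [0,0,-5],"twist": [0,0,0],"grip": 1},{"xyz": [0,0,-9],"twist": [0,0,0],"grip": 1},{"xyz": [0,0,-13],"twist": [0,0,0],"grip": 1},{"xyz": [0,0,-16],"twist": [0,0,0],"grip": 1}]'

```text
time: 8.4
position: [0.4803, -0.2387, 0.2069]
tool_rot: [2.388, 2.04, 0.005]
ft_force: [1.3, 0.0, -0.9]
grip_width: 0.266
```

>>> move_arm --rows '[{"xyz": [0,0,-3],"twist": [0,0,0],"grip": 1},{"xyz": [0,0,-5],"twist": [0,0,0],"grip": 1},{"xyz": [0,0,-6],"twist": [0,0,0],"grip": 1},{"xyz": [0,0,-6],"twist": [0,0,0],"grip": 1}]'

```text
time: 8.8
position: [0.4805, -0.2386, 0.2654]
tool_rot: [2.387, 2.041, 0.005]
ft_force: [-0.1, -0.4, -0.6]
grip_width: 0.265
```

```bash
python3 - <<'E'
from h import *
st(); plan([(.48,-.06,.262,4),(.48,.12,.262,17),(.477,.21,.262,25)])
shot('wrist','w4.png')
E
```

```text
{'time': 8.8, 'position': [0.48, -0.239, 0.265], 'tool_rot': [2.387, 2.041, 0.005], 'ft_force': [-0.111, -0.428, -0.64], 'grip_width': 0.265, 'joint_positions': [-0.444, 0.066, 0.905, 1.714, -0.055, 1.385, 0.314]}
[ 0.48  -0.06   0.262  4.   ] xyz [17.6, -2.8, 0.4] twist [0.003, -0.001, -0.226] dist 17.8
[ 0.48   0.12   0.262 17.   ] xyz [18.0, 1.2, -0.0] twist [-0.0, -0.0, -0.227] dist 18.0
[ 0.477  0.21   0.262 25.   ] xyz [8.7, 2.4, -0.0] twist [-0.0, -0.0, -0.139] dist 9.0
```

View pics/w4.png

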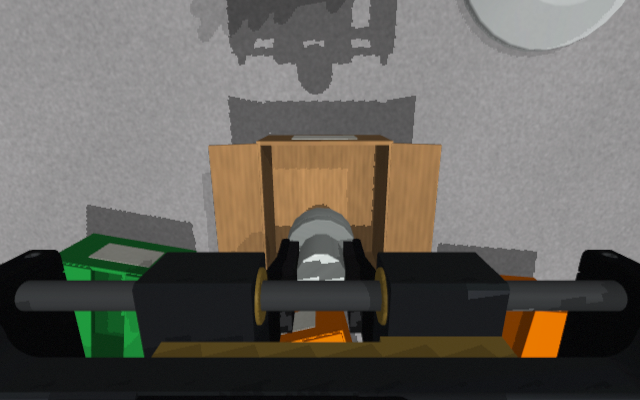

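The nut is held at (320,235) and the carton below shows no nut. Carrying it over the rack; its underside is at about z 0.22.

>>> move_arm --rows '[{"xyz": [3,-0.5,0],"twist": [0,0,-0.04],"grip": 1},{"xyz": [6.5,-1,0],"twist": [0,0,-0.08],"grip": 1},{"xyz": [10,-1.6,0],"twist": [0,0,-0.13],"grip": 1},{"xyz": [13.8,-2.2,0],"twist": [0,0,-0.18],"grip": 1},{"xyz": [17.6,-2.8,0],"twist": [0.003,0,-0.226],"grip": 1}]'

```text
time: 9.35
position: [0.4785, -0.0587, 0.2631]
tool_rot: [-2.137, -2.296, 0.003]
ft_force: [1.1, -0.2, -1.1]
grip_width: 0.267
```

>>> move_arm --rows '[{"xyz": [3.8,0.3,0],"twist": [0,0,-0.045],"grip": 1},{"xyz": [7.6,0.5,0],"twist": [0,0,-0.09],"grip": 1},{"xyz": [11.2,0.8,0],"twist": [0,0,-0.135],"grip": 1},{"xyz": [14.8,1,0],"twist": [0,0,-0.18],"grip": 1},{"xyz": [18,1.2,0],"twist": [0,0,-0.227],"grip": 1}]'

```text
time: 9.85
position: [0.4779, 0.1221, 0.2632]
tool_rot: [-1.862, -2.525, 0.004]
ft_force: [1.0, -0.5, -0.7]
grip_width: 0.273
```

>>> move_arm --rows '[{"xyz": [3,0.8,0],"twist": [0,0,-0.045],"grip": 1},{"xyz": [6,1.6,0],"twist": [0,0,-0.09],"grip": 1},{"xyz": [8.7,2.4,0],"twist": [0,0,-0.139],"grip": 1},{"xyz": [8.7,2.4,0],"twist": [0,0,-0.139],"grip": 1},{"xyz": [8.7,2.4,0],"twist": [0,0,-0.139],"grip": 1}]'

```text
time: 10.35
position: [0.4766, 0.2113, 0.2648]
tool_rot: [-1.684, -2.649, 0.002]
ft_force: [-1.2, -0.9, -1.5]
grip_width: 0.267
```

```bash
python3 - <<'E'
from h import *
s=st(); print(R.from_rotvec(s['tool_rot']).as_matrix().round(3))
im,d,K,T=shot('wrist','w5.png'); P=cloud(d,K,T)
m=(P[...,2]>.116)&(P[...,2]<.135)&(np.hypot(P[...,0]-.477,P[...,1]-.268)<.02)
print(m.sum(),P[m].mean(0) if m.sum() else '', P[m][:,2].max() if m.sum() else '')
t=P[m]; t=t[t[:,2]>.1255]; print(len(t),t.mean(0))
m=np.isfinite(P[...,0])&(np.linalg.norm(P-np.array(s['position'])+[0,0,.0],axis=-1)<.06)&(P[...,2]<s['position'][2]+.012); print('nut pts',m.sum(),P[m].min(0),P[m].max(0))
# top camera: nut & spindle
im,d,K,T=shot('scene','s5.png')
cv2.imwrite('pics/s5c.png',np.hstack([cv2.imread('pics/w5.png'),]))
E
```

```text
{'time': 10.35, 'position': [0.477, 0.211, 0.265], 'tool_rot': [-1.684, -2.649, 0.002], 'ft_force': [-1.188, -0.928, -1.541], 'grip_width': 0.267, 'joint_positions': [-0.894, 0.026, 0.437, 1.733, -0.012, 1.387, -0.017]}
[[-0.424  0.906 -0.002]
 [ 0.906  0.424  0.   ]
 [ 0.001 -0.002 -1.   ]]
158 [0.47498563 0.26946006 0.12676772] 0.1287141256590133
147 [0.47528446 0.26937939 0.12718278]
nut pts 4376 [0.45218439 0.20429308 0.22386323] [0.4912353  0.23125324 0.27679807]
```

View pics/w5.png

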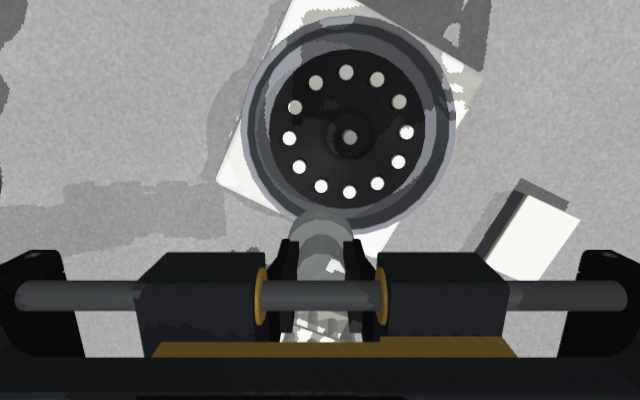

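```bash
cat > nut.py <<'E'
from h import *
from scipy.optimize import least_squares
def nut(P,p,zlo,zhi,r):
    m=np.isfinite(P[...,0])&(np.hypot(P[...,0]-p[0],P[...,1]-p[1])<.032)&(P[...,2]>p[2]+zlo)&(P[...,2]<p[2]+zhi)
    q=P[m]; f=least_squares(lambda c:np.hypot(q[:,0]-c[0],q[:,1]-c[1])-r,p[:2],loss='soft_l1',f_scale=.001)
    return f.x.round(4),len(q),np.sqrt((f.fun**2).mean()).round(5)
if __name__=='__main__':
    z=np.load('pics/w5.npz'); P=cloud(z['d'],z['K'],z['T']); p=np.array(ctrl.get_state()['position'])
    for a,b in((-.038,-.033),(-.033,-.027),(-.027,-.021)): print(nut(P,p,a,b,.02))
    from h import *
    plan([(.476,.269,.265,25)])
E
python3 nut.py
```

```text
(array([0.4756, 0.2108]), 139, np.float64(0.00021))
(array([0.4757, 0.2108]), 211, np.float64(0.00021))
(array([0.4756, 0.2108]), 179, np.float64(0.00022))
[ 0.476  0.269  0.265 25.   ] xyz [5.4, 2.4, 0.0] twist [-0.002, -0.002, -0.002] dist 5.9
```

The spindle tip at (350,137) and the held nut at about (320,235) are both measured in the same wrist view. The nut axis matches the tool within 1 mm. Moving over the spindle, staying high first.

>>> move_arm --rows '[{"xyz": [1.8,0.8,0],"twist": [0,0,0],"grip": 1},{"xyz": [3.6,1.7,0],"twist": [0,0,0],"grip": 1},{"xyz": [5.3,2.5,0],"twist": [0,0,0],"grip": 1},{"xyz": [5.3,2.5,2],"twist": [0,0,0],"grip": 1},{"xyz": [5.3,2.5,4],"twist": [0,0,0],"grip": 1}]'

```text
time: 10.95
position: [0.4767, 0.2718, 0.225]
tool_rot: [-1.683, -2.65, -0.002]
ft_force: [-0.2, -0.5, -2.4]
grip_width: 0.267
```

>>> move_arm --rows '[{"xyz": [0,0,1],"twist": [0,0,0],"grip": 1},{"xyz": [0,0,2],"twist": [0,0,0],"grip": 1},{"xyz": [0,0,2],"twist": [0,0,0],"grip": 1},{"xyz": [0,0,2],"twist": [0,0,0],"grip": 1}]'

```text
time: 11.35
position: [0.477, 0.2694, 0.2058]
tool_rot: [-1.687, -2.647, -0.001]
ft_force: [0.3, 0.1, -1.0]
grip_width: 0.265
```

```bash
python3 - <<'E'
from nut import *
s=st(); p=np.array(s['position'])
im,d,K,T=shot('wrist','w6.png'); P=cloud(d,K,T)
for a,b in((-.038,-.033),(-.033,-.027),(-.027,-.021)): print('wrist',nut(P,p,a,b,.02))
q=P[np.isfinite(P[...,0])&(np.hypot(P[...,0]-p[0],P[...,1]-p[1])<.026)&(P[...,2]>p[2]-.05)]; print('bottom',q[:,2].min())
im,d,K,T=shot('scene','s6.png'); P=cloud(d,K,T)
for a,b in((-.036,-.03),(-.03,-.022)): print('scene',nut(P,p,a,b,.02))
m=np.isfinite(P[...,0])&(np.hypot(P[...,0]-.476,P[...,1]-.269)<.012)&(P[...,2]>.112)&(P[...,2]<.134); q=P[m]; print('spindle scene',len(q))
if len(q)>6:
    f=least_squares(lambda c:np.hypot(q[:,0]-c[0],q[:,1]-c[1])-.006,[.476,.269],loss='soft_l1',f_scale=.001); print(f.x,q[:,2].max())
o=T[:3,:3].T@(np.array([.476,.269,.15])-T[:3,3]); u,v=int(K[0,0]*o[0]/o[2]+K[0,2]),int(K[1,1]*o[1]/o[2]+K[1,2]); print(u,v)
cv2.imwrite('pics/s6c.png',cv2.resize(im[v-60:v+60,u-80:u+80],None,fx=5,fy=5,interpolation=cv2.INTER_CUBIC))
E
```

```text
{'time': 11.35, 'position': [0.477, 0.269, 0.206], 'tool_rot': [-1.687, -2.647, -0.001], 'ft_force': [0.301, 0.062, -1.008], 'grip_width': 0.265, 'joint_positions': [-0.93, 0.12, 0.401, 1.759, -0.051, 1.273, -0.081]}
wrist (array([0.476, 0.269]), 135, np.float64(0.00019))
wrist (array([0.476, 0.269]), 203, np.float64(0.00022))
wrist (array([0.4761, 0.269 ]), 184, np.float64(0.00022))
bottom 0.1653365545476101
scene (array([0.4761, 0.2688]), 40, np.float64(0.00132))
scene (array([0.4758, 0.2679]), 49, np.float64(0.00134))
spindle scene 38
[0.47600311 0.26839257] 0.12995804316666304
465 206
```

View pics/s6c.png

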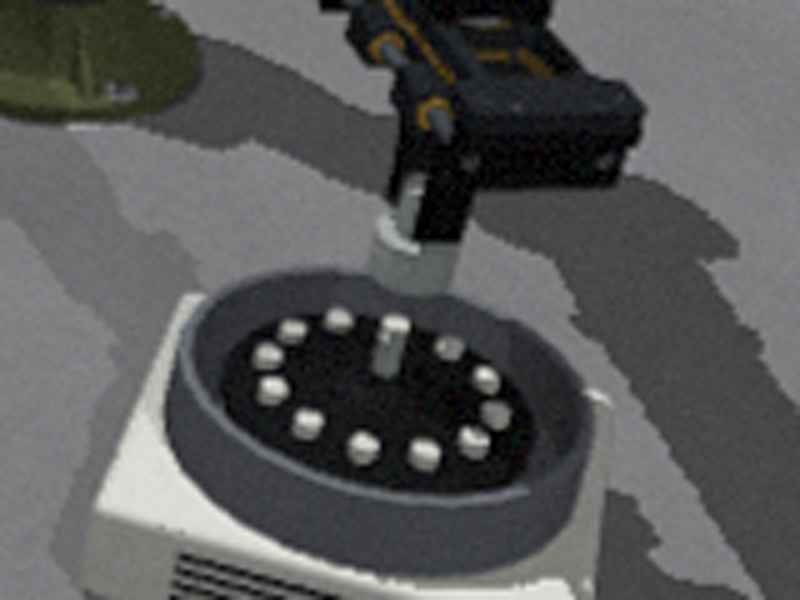

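Scene crop: the nut's underside at (414,290) sits straight above the spindle tip at (397,320), allowing for the picture's lean. Measured: nut (0.476, 0.269), spindle (0.476, 0.268), underside at z 0.165. Lowering 27 mm.

>>> move_arm --rows '[{"xyz": [0,0,0.9],"twist": [0,0,0],"grip": 1},{"xyz": [0,0,1.8],"twist": [0,0,0],"grip": 1},{"xyz": [0,0,2.4],"twist": [0,0,0],"grip": 1},{"xyz": [0,0,2.7],"twist": [0,0,0],"grip": 1},{"xyz": [0,0,2.7],"twist": [0,0,0],"grip": 1}]'

```text
time: 11.95
position: [0.4763, 0.2689, 0.1775]
tool_rot: [-1.687, -2.647, 0.002]
ft_force: [0.9, 0.5, -1.1]
grip_width: 0.269
```

>>> move_arm --rows '[{"xyz": [0,0,0],"twist": [0,0,0],"grip": 1},{"xyz": [0,0,0],"twist": [0,0,0],"grip": 1},{"xyz": [0,0,0],"twist": [0,0,0],"grip": 1},{"xyz": [0,0,0],"twist": [0,0,0],"grip": 1},{"xyz": [0,0,0],"twist": [0,0,0],"grip": 1}]'

```text
time: 12.45
position: [0.4767, 0.2693, 0.1785]
tool_rot: [-1.687, -2.647, -0.001]
ft_force: [0.2, 0.4, -1.2]
grip_width: 0.269
```

```bash
python3 - <<'E'
from nut import *
s=st(); p=np.array(s['position']); print(np.abs(s['qd']).max())
im,d,K,T=shot('wrist','w7.png'); P=cloud(d,K,T)
print('wrist',nut(P,p,-.036,-.022,.02))
q=P[np.isfinite(P[...,0])&(np.hypot(P[...,0]-p[0],P[...,1]-p[1])<.026)&(P[...,2]>p[2]-.046)]; print('bottom',q[:,2].min())
im,d,K,T=shot('scene','s7.png'); P=cloud(d,K,T)
q=P[np.isfinite(P[...,0])&(np.hypot(P[...,0]-p[0],P[...,1]-p[1])<.010)&(P[...,2]>.112)&(P[...,2]<.133)]; print('spindle z max',len(q),q[:,2].max())
im,d,K,T=shot('top','top7.png'); P=cloud(d,K,T)
b=P[160:250,250:295].reshape(-1,3); b=b[b[:,2]>.06]; print('rack',cv2.minAreaRect((b[:,:2]*1000).astype(np.float32)))
im,d,K,T=[*shot('scene')]
o=T[:3,:3].T@(np.array([.476,.269,.15])-T[:3,3]); u,v=int(K[0,0]*o[0]/o[2]+K[0,2]),int(K[1,1]*o[1]/o[2]+K[1,2])
a=cv2.resize(im[v-40:v+40,u-50:u+50],(400,320),interpolation=cv2.INTER_CUBIC); t=cv2.imread('pics/top7.png')[90:260,110:420]
cv2.imwrite('pics/fin.png',np.vstack([cv2.resize(a,(400,320)),cv2.resize(t,(400,219))]))
E
```

```text
{'time': 12.45, 'position': [0.477, 0.269, 0.178], 'tool_rot': [-1.687, -2.647, -0.001], 'ft_force': [0.174, 0.37, -1.174], 'grip_width': 0.269, 'joint_positions': [-0.927, 0.14, 0.4, 1.795, -0.061, 1.219, -0.073]}
0.002424521646200333
wrist (array([0.4757, 0.2687]), 439, np.float64(0.00021))
bottom 0.13746935893096907
spindle z max 29 0.1300663778532808
rack ((510.59228515625, 3.5979557037353516), (200.6964874267578, 56.22071838378906), 2.460930109024048)
```

View pics/fin.png

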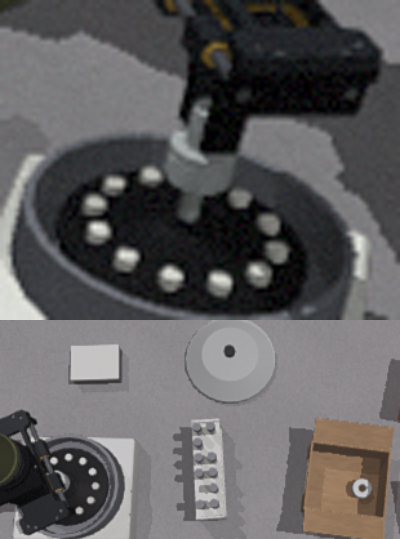

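The final view shows the nut just above the spindle at (190,200), both flaps folded out, and the collar still in the carton at (361,488). The rack, lid and slide box are where they stood. Handing in.

```bash
python3 -c "from bench import ctrl; print(ctrl.close_job())"
```

```text
the job is handed in; nothing more can be done
None
```

I opened both flaps to about 2.8 rad, gripped the nut by its knob and carried it over the rack. The job is handed in with the nut held still above the spindle; the hand-in gives no verdict.

- **Nut position:** its axis measured (0.476, 0.269), within about 1 mm of the spindle. Its underside was at z of about 0.1375, 9–10 mm above the nominal tip height of 128 mm.
- **Upright and still:** the tool pointed straight down, and before the final lowering three heights on the nut gave the same axis. Joint speeds were near zero.
- **Rest of the scene:** the collar is still in the carton and the rack moved less than 1 mm. The lid and slide box look unmoved in the picture; I did not measure them. Tool force readings stayed around 3 N or below.
- **Disagreement:** the camera views put the spindle up to 2 mm apart. The scene camera read its tip at z 0.130 rather than 0.128, which would leave a gap of about 7 mm. Both are well inside the limits.

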